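# Clear the trimming bed, pin the drive and jog it

## Task

Sweep every stone scrap off the trimming bed into the bin at its end with the bench brush, not with the gripper, and stand the brush back in the middle of its mat. Then push the red-handled drive pin down through the eyelet on the bed's head until its collar rests on the plate, and hold the yellow jog button fully down for at least three seconds and let it go. Last, put the pin back in its wooden socket as it was, collar down; leave the jar and bowl alone.

Things in the scene. Friction and masses are not known exactly. Their poses are not given: they have to be found in the camera images.
- trim_bed: Fixed trimming bed on the bench's right end. Origin: bench level, middle of its 210 mm length; +x away from the robot, +y to the robot's left, to the head. Bed face z=20, y -105..+55, x +-77 mm, between fences 38 mm high; head y 55..105, 32 high. The face ends open at y=-105 over a bin: mouth x +-93, y -110..-216, floor z=-98, rim z=-2 on the bed's side, 28 elsewhere
- jog (a joint): Yellow momentary jog button on the bed's head: 0 m out, 0.008 m fully down; spring return, 5 N at full depth
- jog_top (a point): Centre of the jog button's top face, button 34 mm across; press straight down; at (52, 80) mm of trim_bed
- eyelet (a point): Middle of the eyelet's upper edge: an upright 15 mm hole through the 10 mm thick steel bridge plate (46 x 40 mm) on the bed's head, at (-10, 80, 85) mm of trim_bed; 38 mm free beneath the plate
- brush_grip (a point): Upright-handled bench brush, stiff, 0.25 kg. The point is in its wooden handle, 98 mm above the bristle ends, 22 below the handle's top. Handle 34 mm (own x) by 26 mm (own y), 62 mm tall, can be held across either; bristle head under it 78 long (x), 38 thick (y), stock 82 x 40. Stands on its bristles on the mat
- brush_mat: Fixed black rubber mat, 110 x 62 x 3 mm (own x, y, z), the brush's place; origin at the centre of its underside. A bench motor, up to 150 mm high, stands 50 to 70 mm to the left (+y) of its middle, the bed's head 45 to 80 mm to the right: room for the fingers is ahead of and behind the brush (along world x)
- pin_grip (a point): Drive pin, upright; the point is the middle of its red round handle, 20 mm across, 36 mm tall. 18 mm below the point is a collar 26 mm across, 5 mm thick, its underside 23 mm below the point; then a steel rod 10 mm across, 30 mm long, with chamfered end
- pin_tip (a point): Lower end of the drive pin's rod, 53 mm below pin_grip
- socket (a point): Middle of the mouth of the pin's socket: an upright 15 mm hole, 34 mm deep, in a dark wood block (34 x 40 mm, top 66 mm above the bench) on the bed's head, at (-62, 80, 66) mm of trim_bed. The pin stands in it at the start, collar on the block
- jar: Bystander: glass pigment jar with black lid, 51 mm across, 63 high; leave alone
- bowl: Bystander: dark bowl, 96 mm across, 44 high; leave alone
- scrap_a: One of 3 to 5 loose pieces on the bed (may be absent): rough brown stone scrap, 33 x 44 x 24 mm; origin under its centre
- scrap_b: One of 3 to 5 loose pieces on the bed (may be absent): rough pinkish stone scrap, 35 x 37 x 22 mm; origin under its centre
- scrap_c: One of 3 to 5 loose pieces on the bed (may be absent): smooth red pebble scrap, 34 x 44 x 26 mm; origin under its centre
- scrap_d: One of 3 to 5 loose pieces on the bed (may be absent): second rough brown stone scrap, 33 x 44 x 24 mm; origin under its centre
- scrap_e: One of 3 to 5 loose pieces on the bed (may be absent): second rough pinkish stone scrap, 35 x 37 x 22 mm; origin under its centre
Mind the look-alikes: they are no part of the job. Of the things that look like the part that bears pin_grip, the smaller one is meant.

How it is judged (in metres and radians):
On the way, in this order (a step that is already met when the one before it is completed fails the run):
1. every scrap lies in the bin (z of scrap_a in the frame of trim_bed between -0.12 and -0.03 m and y of each of scrap_a, scrap_b, scrap_c, scrap_d, scrap_e in the frame of trim_bed below -0.1 m and z of scrap_b in the frame of trim_bed between -0.12 and -0.03 m and z of scrap_c in the frame of trim_bed between -0.12 and -0.03 m and z of scrap_d in the frame of trim_bed between -0.12 and -0.03 m and z of scrap_e in the frame of trim_bed between -0.12 and -0.03 m), for 0.3 s.
2. the brush stands upright on its mat, let go (horizontal distance between brush_grip and brush_mat below 0.03 m and height (world z) of brush_grip below 0.106 m and angle between brush_grip's own z axis and vertical below 0.12 rad and contact force between the fingers and brush below 0.1 N and linear speed of brush below 0.02 m/s), for 0.3 s.
3. the pin is through the eyelet, collar on the plate (horizontal distance between each of pin_grip, pin_tip and eyelet below 0.008 m and z of pin_tip in the frame of trim_bed below 0.061 m and angle between pin_grip's own z axis and vertical below 0.15 rad), for 0.2 s.
4. with the pin in, the jog button is held fully down for three seconds (2.7 s counted, without a break) (all of step 3 and value of joint jog above 0.006 m), for 2.7 s.
5. the jog button is let go (value of joint jog below 0.0015 m), for 0.2 s.
At the end, for the whole second after the job is handed in: All scraps in the bin; brush upright on its mat, within 30 mm of its middle; button out; drive pin upright in its wooden socket, within 8 mm of the hole's axis, rod end 23 mm or more below the mouth, collar down; all at rest, released (all of step 1 and horizontal distance between brush_grip and brush_mat below 0.03 m and height (world z) of brush_grip below 0.106 m and angle between brush_grip's own z axis and vertical below 0.12 rad and value of joint jog below 0.0015 m and horizontal distance between each of pin_grip, pin_tip and socket below 0.008 m and z of pin_tip in the frame of trim_bed below 0.043 m and angle between pin_grip's own z axis and vertical below 0.15 rad and linear speed of each of lock_pin, brush below 0.02 m/s); the robot touches nothing.
It fails at once if a scrap is touched with the gripper or arm (contact force between any of the fingers, the arm and scrap_a above 0.5 N or contact force between any of the fingers, the arm and scrap_b above 0.5 N or contact force between any of the fingers, the arm and scrap_c above 0.5 N or contact force between any of the fingers, the arm and scrap_d above 0.5 N or contact force between any of the fingers, the arm and scrap_e above 0.5 N).
It fails at once if the jar or bowl is moved more than 30 mm (distance of any of jar, bowl from where it was at the start of the episode above 0.03 m).
Of scrap_a, scrap_b, scrap_c, scrap_d, scrap_e only 3 to 5 are there at a start; the rules pass over those that are not, and their reading is None.
At some moment in a run one of brush may be knocked a few centimetres aside while the robot is not near it.
It also fails if it takes over 184 s, if anything falls off the work surface, if the arm or the gripper's body presses on something with over 40 N, if the wrist force passes 120 N, or if a joint passes its speed limit or range.

## Robot

A 6-joint arm with a two-finger parallel gripper is mounted at the origin on a cart in front of the work surface, level with it; the furniture and walls round the work are solid. World frame = base frame: x ahead of the robot, y to its left, z up, the work surface at z = 0. Lengths are in mm, angles in rad, forces in N, time in s.
With the tool pointing down it reaches from about 275 to 825 mm from the base axis. Payload 4.9 kg.
Tool frame: the origin (TCP) lies midway between the tips of the shut fingers; the grasp point (between the pads) lies 19 mm behind it; x points along the fingers, y is the direction in which the jaws open and shut, and the axes are right-handed (so a half turn about x gives the same grasp; the last joint's range is limited). The gripper opens to 85 mm and grips with 20 to 120 N. Pads are 22 mm wide; open, the fingers measure 114 mm over their backs; the gripper's body (76 mm by 85 mm) begins 54 mm behind the grasp point. The pads swing forward as they close: fully open they stand 13 mm farther back than shut.
Start: joints at [-1.248, 0.326, -0.193, 1.052, 0, 1.437], TCP at [242.607, -493.62, 231.281] pointing down, gripper open.
Joint ranges: [-2.65, 2.65], [-0.97, 1.79], [-1.3, 1.35], [-1.93, 2.1], [-1.47, 1.37], [-3.14, 3.14]. Speed limits (rad/s): [2.57, 2.57, 3.14, 3.14, 3.14, 3.14].

## Interface

Orientations are given as [roll, pitch, yaw] about the fixed x, y, z axes, in that order (R = Rz(yaw) Ry(pitch) Rx(roll)).
In Python, from rig import robot, cams, finder gives the robot as it stands.
- The arm moves only by the tool arm_command, never from a script. Its argument "rows" is a list of rows, each a list of 7 numbers: the turn, a rotation vector about the tool's x, y, z in rad, then the shift along the tool's x, y, z in m, then the opening, from -1 (shut) to 1 (fully open). In form: [[wx, wy, wz, x, y, z, claw], ...]. A call has 1 to 20 rows; each row is the pose to reach, as a shift and turn from the pose commanded when the call began, along the tool's axes at that moment; what a row does not reach only later rows make up. A row lasts 1/12 s, in which the tool goes at most 41.7 mm and 7.16 degrees, less where a joint would pass 70% of its speed; a pose out of reach is approached as far as the arm can. A call with a gripper value outside its range is refused whole. The fingers move at their own pace and stop on an object; "force" is the grip in N (left out, the last holds). Time passes only in rows, so rows that repeat a pose let the fingers close. It gives the time, the measured TCP pose, the force and the opening at its end, in the units of the state.
- robot.sense(): the state, without advancing time (a new reading comes with each control period).
- cams.grab_frame(name): name is "scene" or "side" or "wrist"; returns the picture (384x512x3 uint8, red, green, blue); there is no depth.
- cams.get_calibration(name): a dict with "camera_matrix" (3x3 intrinsics, pixels), "pose" (4x4, takes a point from camera to world coordinates). Camera axes: x right, y down, z forward; pixel columns grow to the right and rows downward; lengths in mm; the calibration is good to about 2 mm. A picture is of the moment at which its call begins: read the wrist's pose just before it. get_calibration takes no time and is no camera call; for the wrist camera it gives the pose at the moment of the call.
- robot.job_done(): hands the job in, once; it reports no verdict.
Trained networks look in the newest picture that a camera, given by its name, has taken for a name from the list of things; names that differ only in an ending like _2 or _b are one class to them, and where a whole thing is asked for, a point or a joint stands for the part that bears it (a point fixed in the world has none). Each returns a list of dicts, best first, with "confidence" (0 to 1); they miss things now and then, are a little off and sometimes report something else, mostly with a low value. They report only what shows in the picture. A call takes as long as a camera call. They do not tell look-alikes from the thing itself.
- finder.recognise(camera, query): "box" ([centre column, centre row, width, height] in pixels, round what is visible of it).
- finder.masks_of(camera, query): "mask" (384x512 bool, what is visible of it) and "box" ([centre column, centre row, width, height] in pixels, round what is visible of it).
The state is a dict: "time_s": time; "q": joint angles; "qvel": joint speeds; "effort": joint torques, N m; "tcp_pos": TCP position; "tool_rot": TCP orientation; "wrist_force": force on the tool from outside, world axes, zero at the start; "moment": the same for the moment, N m; "width": finger opening in mm.
Only numpy, scipy, OpenCV 4.12 (cv2) and the standard library are available. Lean on these libraries where they do the work, as an engineer would, in place of code of your own. Each camera call takes 0.05 s, during which the arm holds its last target. There are 200 camera calls.

## Working session

There is one attempt and no reset: what is moved stays moved. The work goes in short steps, Python scripts to look and compute and a tool call to move; the robot and the scene stay as the last step left them, time stands still between calls to the robot, and variables do not carry over. Pictures are saved under pics/ and viewed, about 12 in all and at most 16, crops included, and the job is handed in when it is done.

Besides the shell and the picture viewer there is one more tool, called after "Call:" as name([rows], argument=value, ...), one row to a line, values as JSON. arm_command: Moves the arm, as the interface text tells. Its arguments: {"type":"object","properties":{"rows":{"type":"array"},"force":{"type":"number"}},"required":["rows"]}

```bash
ls; mkdir -p pics; cat > h.py <<'E'
import numpy as np, cv2
from rig import robot, cams, finder
from scipy.spatial.transform import Rotation as R
def cal(n):
    c=cams.get_calibration(n); return np.array(c["camera_matrix"]),np.array(c["pose"])
def ray(n,u,v,z):
    K,P=cal(n); d=P[:3,:3]@np.linalg.solve(K,[u,v,1.]); o=P[:3,3]; return o+d*(z-o[2])/d[2]
def proj(n,p):
    K,P=cal(n); q=P[:3,:3].T@(np.array(p,float)-P[:3,3]); w=K@q; return w[:2]/w[2]
def grab(n,f):
    im=cams.grab_frame(n); cv2.imwrite(f"pics/{f}.png",im[:,:,::-1]); return im
def tool():
    s=robot.sense(); return np.array(s["tcp_pos"]),R.from_euler("xyz",s["tool_rot"]).as_matrix()
E
python3 - <<'E'
from h import *
s=robot.sense(); print(s)
t,M=tool(); print(M.round(3))
a=grab("scene","s0");b=grab("side","d0")
cv2.imwrite("pics/m0.png",cv2.resize(np.vstack([a,b])[:,:,::-1],None,fx=1,fy=1)[:,:,:])
for n in ("scene","side"):
    K,P=cal(n);print(n,K.round(0).tolist(),P.round(2).tolist())
    for q in ["trim_bed","jog","brush_grip","brush_mat","pin_grip","jar","bowl","scrap_a","scrap_b","scrap_c"]:
        for r in finder.recognise(n,q)[:5]: print(n,q,round(r["confidence"],2),np.round(r["box"]).tolist())
E
```

```text
pics
{'time_s': 0.0, 'q': array([-1.24821767e+00,  3.26955597e-01, -1.93626125e-01,  1.05199016e+00,
       -4.52720176e-05,  1.43661259e+00]), 'qvel': array([-0.00015896, -0.00050647,  0.0004381 , -0.00121698,  0.00159299,
       -0.00020629]), 'effort': array([ 1.04912855e-03, -4.43395329e+01,  2.62442654e+01,  1.53656560e-02,
        1.17114805e-04, -7.55024843e-06]), 'tcp_pos': array([ 242.38736884, -493.03627466,  230.47942526]), 'tool_rot': array([-1.67948821,  1.5690202 ,  1.91886688]), 'wrist_force': array([-0.26593021, -0.06054095, -0.40824546]), 'moment': array([-0.00188272,  0.02962515,  0.05996675]), 'width': 85.56013404598384}
[[-0.001  0.441 -0.897]
 [ 0.002 -0.897 -0.441]
 [-1.    -0.002 -0.   ]]
scene [[461.0, 0.0, 255.0], [0.0, 461.0, 191.0], [0.0, 0.0, 1.0]] [[0.46, -0.51, 0.73, -117.21], [-0.89, -0.27, 0.37, -426.45], [0.01, -0.82, -0.58, 619.36], [0.0, 0.0, 0.0, 1.0]]
scene trim_bed 0.87 [325.0, 298.0, 202.0, 171.0]
scene trim_bed 0.47 [268.0, 218.0, 16.0, 12.0]
scene jog 0.34 [242.0, 242.0, 10.0, 27.0]
scene brush_grip 0.9 [227.0, 209.0, 32.0, 62.0]
scene brush_m
[... 996 characters left out ...]
-0.19, 0.52, -0.83, 761.33], [-0.02, -0.85, -0.53, 643.64], [0.0, 0.0, 0.0, 1.0]]
side trim_bed 0.79 [277.0, 186.0, 81.0, 82.0]
side brush_grip 0.66 [250.0, 216.0, 38.0, 53.0]
side brush_mat 0.51 [230.0, 237.0, 18.0, 23.0]
side pin_grip 0.87 [308.0, 223.0, 18.0, 37.0]
side pin_grip 0.5 [304.0, 189.0, 4.0, 23.0]
side jar 0.71 [192.0, 213.0, 24.0, 27.0]
side jar 0.55 [277.0, 183.0, 82.0, 76.0]
side bowl 0.58 [161.0, 254.0, 51.0, 33.0]
side scrap_a 0.68 [259.0, 167.0, 15.0, 10.0]
side scrap_a 0.52 [295.0, 183.0, 8.0, 6.0]
side scrap_b 0.68 [259.0, 167.0, 15.0, 10.0]
side scrap_b 0.52 [295.0, 183.0, 8.0, 6.0]
side scrap_c 0.68 [259.0, 167.0, 15.0, 10.0]
side scrap_c 0.52 [295.0, 183.0, 8.0, 6.0]
```

```bash
python3 - <<'E'
import cv2,numpy as np
a=cv2.imread("pics/s0.png")[130:384,170:450];b=cv2.imread("pics/d0.png")[120:310,130:360]
cv2.imwrite("pics/s0c.png",cv2.resize(a,None,fx=2.3,fy=2.3,interpolation=3))
cv2.imwrite("pics/d0c.png",cv2.resize(b,None,fx=3,fy=3,interpolation=3))
E
```

```text
(no output)
```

View pics/s0c.png

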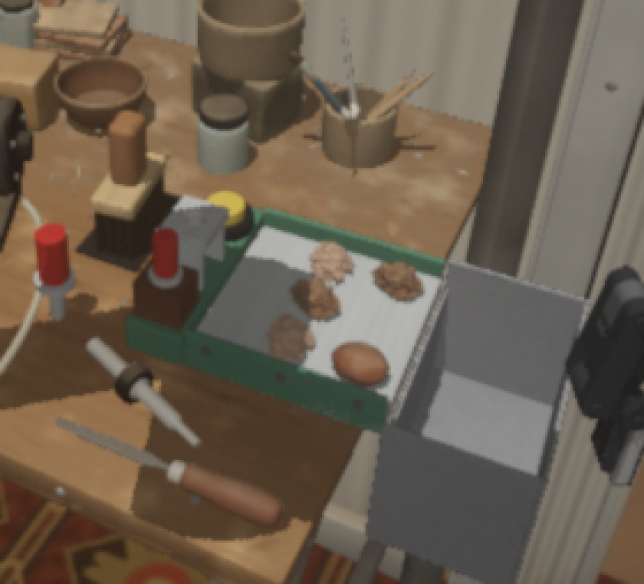

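View pics/d0c.png

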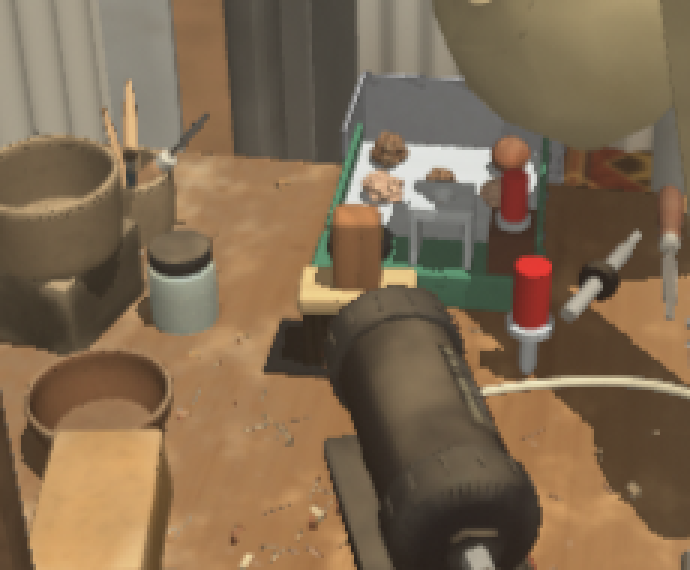

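Scene crop shows five scraps: pinkish at (330,262), brown (398,280), brown (318,298), pinkish (290,338) and the red pebble (360,362). There are two red-handled candidates: the one in the wood block at (165,255), and a bigger one standing on the bench at (52,260), which is the look-alike. I choose the smaller one, in the dark block. The brush is at (128,190) on its mat.

```bash
cat > fit.py <<'E'
from h import *
from scipy.optimize import least_squares
S=lambda x,y:(x/2.3+170,y/2.3+130); D=lambda x,y:(x/3+130,y/3+120)
obs=[("scene",(-62,80,89),S(165,254)),("side",(-62,80,89),D(513,193)),
("scene",(77,55,20),S(265,230)),("scene",(77,-105,20),S(437,298)),("side",(-33,100,85),D(474,215)),("side",(13,100,85),D(411,215))]
def T(p,q): 
    c,s=np.cos(p[2]),np.sin(p[2]); return [p[0]+c*q[0]-s*q[1],p[1]+s*q[0]+c*q[1],q[2]]
f=lambda p:np.concatenate([proj(n,T(p,q))-o for n,q,o in obs])
r=least_squares(f,[450,-350,0.],loss="soft_l1",x_scale=[10,10,.1])
print(r.x,r.fun.round(1))
for n,u in (("scene",S(128,120)),("side",D(357,212))): print("brush top",ray(n,*u,123).round(0))
print("jog",ray("scene",*S(228,200),45),T(r.x,(52,80,45)))
for u in [(330,262),(398,280),(318,298),(290,338),(360,362)]:
    w=ray("scene",*S(*u),32); c,s=np.cos(r.x[2]),np.sin(r.x[2]); d=w[:2]-r.x[:2]; print("scrap",w.round(0),(c*d[0]+s*d[1]).round(),(-s*d[0]+c*d[1]).round())
print("jar",ray("scene",*S(223,110),63),"bowl",ray("scene",*S(101,85),44))
print("mat corners",[ray("scene",*S(*u),3).round(0)[:2].tolist() for u in ((80,245),(133,265))],[ray("side",*D(*u),3).round(0)[:2].tolist() for u in ((286,318),(264,371))])
E
python3 fit.py
```

```text
[ 4.61697759e+02 -2.08022139e+02 -4.07761944e-02] [-4.2 -0.4  1.5  1.2 -0.1  0.3  1.7 -1.1 -0.3 -1.2 -0.2 -3.6]
brush top [504. -44. 123.]
brush top [503. -34. 123.]
jog [ 535.95175322 -122.25508805   45.        ] [np.float64(516.915726781809), np.float64(-130.208412594182), 45]
scrap [ 517. -226.   32.] 56.0 -15.0
scrap [ 522. -282.   32.] 64.0 -72.0
scrap [ 473. -233.   32.] 12.0 -24.0
scrap [ 422. -231.   32.] -38.0 -24.0
scrap [ 424. -286.   32.] -34.0 -80.0
jar [635.42408416 -67.71202189  63.        ] bowl [643.62431178  73.32703197  44.        ]
mat corners [[465.0, -13.0], [465.0, -67.0]] [[565.0, -65.0], [565.0, -2.0]]
```

```bash
cat > go.py <<'E'
from h import *
import sys
# target world x,y,z and angle of tool y axis (rad from world x)
def go(x,y,z,a):
    t,M=tool(); c,s=np.cos(a),np.sin(a)
    Mt=np.array([[0,c,s],[0,s,-c],[-1,0,0]]).astype(float)
    Mt[:,2]=np.cross(Mt[:,0],Mt[:,1])
    w=R.from_matrix(M.T@Mt).as_rotvec(); d=M.T@(np.array([x,y,z])-t)/1000
    print(w.round(4).tolist(),d.round(4).tolist(),"rows>=",max(np.linalg.norm(d)/.0417,np.linalg.norm(w)/.125).round(1))
if __name__=="__main__": go(*map(float,sys.argv[1:]))
E
python3 go.py 440 -170 330 0
python3 -c "
from h import *
t,M=tool();K,P=cal('wrist');print((M.T@(P[:3,3]-t)).round(1),(M.T@P[:3,:3]).round(2),K.round())"
```

```text
[-1.114, 0.0001, -0.0] [-0.0987, -0.2034, -0.3199] rows>= 9.4
[-142.7   -1.9  -81.5] [[ 0.   -0.32  0.95]
 [ 1.   -0.   -0.  ]
 [ 0.    0.95  0.32]] [[267.   0. 257.]
 [  0. 267. 192.]
 [  0.   0.   1.]]
```

Call:
arm_command([
  [-1.114,0,0,-0.05,-0.2,-0.35,1],
  [-1.114,0,0,-0.05,-0.2,-0.35,1],
  [-1.114,0,0,-0.05,-0.2,-0.35,1],
  [-1.114,0,0,-0.05,-0.2,-0.35,1],
  [-1.114,0,0,-0.05,-0.2,-0.35,1],
  [-1.114,0,0,-0.05,-0.2,-0.35,1],
  [-1.114,0,0,-0.05,-0.2,-0.35,1],
  [-1.114,0,0,-0.05,-0.2,-0.35,1],
  [-1.114,0,0,-0.05,-0.2,-0.35,1],
  [-1.114,0,0,-0.05,-0.2,-0.35,1],
  [-1.114,0,0,-0.05,-0.2,-0.35,1],
  [-1.114,0,0,-0.05,-0.2,-0.35,1],
  [-1.114,0,0,-0.05,-0.2,-0.35,1],
  [-1.114,0,0,-0.05,-0.2,-0.35,1],
])

```text
time_s: 2.27
tcp_pos: [467.9, -160.5, 281.1]
tool_rot: [-1.419, 1.57, -2.991]
wrist_force: [-0.7, -0.7, -0.7]
width: 85.4
```

```bash
python3 - <<'E'
from h import *
t,M=tool(); print(t,M.round(3).tolist())
im=grab("wrist","w1")
cv2.imwrite("pics/w1b.png",cv2.resize(im[:,:,::-1],None,fx=1.56,fy=1.56,interpolation=3))
for q in ["trim_bed","jog","brush_grip","brush_mat","pin_grip","eyelet","scrap_a"]:
    try:
        for r in finder.recognise("wrist",q)[:5]: print(q,round(r["confidence"],2),np.round(r["box"]).tolist())
    except Exception as e: print(q,e)
np.save("w1cal.npy",cal("wrist")[1])
E
```

```text
[ 467.9177546  -160.5155731   281.06354297] [[-0.001, 1.0, -0.001], [-0.0, -0.001, -1.0], [-1.0, -0.001, 0.0]]
trim_bed 0.68 [258.0, 210.0, 124.0, 186.0]
trim_bed 0.42 [291.0, 70.0, 77.0, 48.0]
jog 0.72 [294.0, 136.0, 27.0, 29.0]
brush_grip 0.61 [287.0, 68.0, 66.0, 41.0]
brush_mat 0.93 [292.0, 71.0, 79.0, 52.0]
brush_mat 0.5 [293.0, 233.0, 20.0, 24.0]
brush_mat 0.18 [293.0, 139.0, 22.0, 29.0]
pin_grip 0.64 [191.0, 70.0, 30.0, 34.0]
pin_grip 0.57 [207.0, 146.0, 25.0, 21.0]
eyelet 0.7 [209.0, 145.0, 26.0, 20.0]
eyelet 0.67 [258.0, 211.0, 121.0, 191.0]
scrap_a 0.95 [231.0, 235.0, 19.0, 26.0]
scrap_a 0.85 [292.0, 200.0, 18.0, 26.0]
scrap_a 0.84 [228.0, 199.0, 23.0, 21.0]
scrap_a 0.73 [292.0, 232.0, 20.0, 25.0]
scrap_a 0.72 [264.0, 198.0, 18.0, 25.0]
```

View pics/w1b.png

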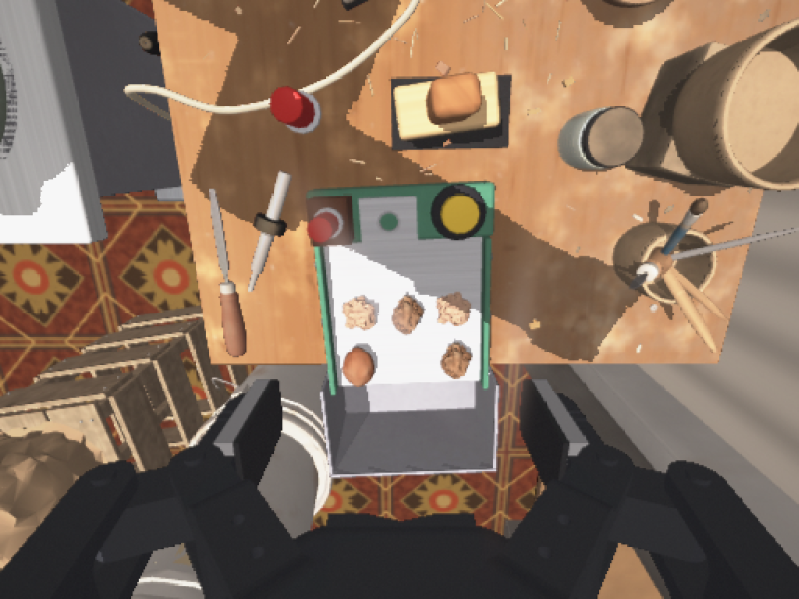

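View shows bed with all five scraps in a rough 3+2 pattern around (405,330), eyelet hole at (389,222), jog (460,214), brush on its mat at (450,105), pin at (322,228), large look-alike at (292,105).

```bash
cat > fit2.py <<'E'
from h import *
from scipy.optimize import least_squares
K,P=cal("wrist")
V=lambda *u:(u[0]/1.5625,u[1]/1.5625)
obs=[((-10,80,85),V(389,222)),((-77,-105,20),V(341,386)),((77,-105,20),V(481,382)),((52,80,47),V(461,214))]
def T(p,q):
    c,s=np.cos(p[2]),np.sin(p[2]); return [p[0]+c*q[0]-s*q[1],p[1]+s*q[0]+c*q[1],q[2]]
r=least_squares(lambda p:np.concatenate([proj("wrist",T(p,q))-o for q,o in obs]),[465,-208,0.],x_scale=[10,10,.1])
print(r.x,r.fun.round(1)); p=r.x
for n,u,z in [("hole",(389,222),85),("jog",(461,214),47),("faceBL",(341,386),20),("faceBR",(481,382),20),("headTL",(308,191),32),("headTR",(494,184),32),("plateL",(360,197),85),("plateR",(416,197),85),("pin collar",(328,226),66),
 ("matTL",(391,79),3),("matTR",(511,76),3),("matBR",(508,148),3),("matBL",(391,151),3),
 ("stTL",(394,83),61),("stTR",(498,74),61),("stBR",(500,129),61),("stBL",(398,141),61),("handle",(457,92),123),("jar",(613,130),63)]:
    w=ray("wrist",*V(*u),z); c,s=np.cos(p[2]),np.sin(p[2]); d=w[:2]-p[:2]
    print(n,w[:2].round(0),"bed",(c*d[0]+s*d[1]).round(),(-s*d[0]+c*d[1]).round())
E
python3 fit2.py
```

```text
[ 4.72803165e+02 -2.03842328e+02  4.74453044e-02] [ 0.7  0.4 -0.6  0.7 -0.1 -0.6 -0.2 -0.5]
hole [ 458. -124.] bed -11.0 81.0
jog [ 521. -122.] bed 52.0 79.0
faceBL [ 402. -311.] bed -76.0 -104.0
faceBR [ 555. -306.] bed 77.0 -106.0
headTL [ 383. -103.] bed -85.0 105.0
headTR [552. -97.] bed 84.0 103.0
plateL [ 435. -104.] bed -33.0 101.0
plateR [ 480. -104.] bed 12.0 99.0
pin collar [ 406. -130.] bed -64.0 77.0
matTL [459.  -7.] bed -4.0 197.0
matTR [567.  -5.] bed 104.0 195.0
matBR [569. -66.] bed 103.0 133.0
matBL [458. -68.] bed -8.0 136.0
stTL [462. -19.] bed -2.0 185.0
stTR [543. -13.] bed 79.0 187.0
stBR [548. -53.] bed 82.0 147.0
stBL [465. -62.] bed -1.0 142.0
handle [504. -35.] bed 40.0 168.0
jar [638. -54.] bed 172.0 142.0
```

Call:
arm_command([
  [-0.09,0,0,0.08,0.0365,-0.124,1],
  [-0.09,0,0,0.08,0.0365,-0.124,1],
  [-0.09,0,0,0.08,0.0365,-0.124,1],
  [-0.09,0,0,0.08,0.0365,-0.124,1],
  [-0.09,0,0,0.08,0.0365,-0.124,1],
  [-0.09,0,0,0.08,0.0365,-0.124,1],
  [-0.09,0,0,0.08,0.0365,-0.124,1],
])

```text
time_s: 3.25
tcp_pos: [505.2, -36.2, 201.7]
tool_rot: [0.466, 1.57, -1.015]
wrist_force: [0.0, -0.3, -0.3]
width: 85.2
```

```bash
python3 - <<'E'
from h import *
from go import go
im=grab("wrist","w2")
for q in ["brush_grip","brush_mat"]:
    for r in finder.recognise("wrist",q)[:2]: print(q,round(r["confidence"],2),np.round(r["box"]).tolist())
b=[proj("wrist",p) for p in ([462,-17,61],[545,-11,61],[548,-53,61],[465,-62,61],[504,-35,123])]
print(np.round(b))
go(504.5,-36.5,84,0.09)
im=im.copy()
for p in b: cv2.circle(im,tuple(int(v) for v in p),2,(0,255,0),-1)
cv2.imwrite("pics/w2b.png",cv2.resize(im[:,:,::-1],None,fx=1.3,fy=1.3))
E
```

```text
brush_grip 0.59 [256.0, 184.0, 78.0, 59.0]
brush_grip 0.42 [265.0, 168.0, 88.0, 54.0]
brush_mat 0.68 [266.0, 168.0, 87.0, 53.0]
[[218. 161.]
 [295. 162.]
 [293. 199.]
 [219. 200.]
 [255. 199.]]
[-0.0017, 0.0007, -0.0015] [0.1182, -0.0011, -0.0006] rows>= 2.8
```

View pics/w2b.png

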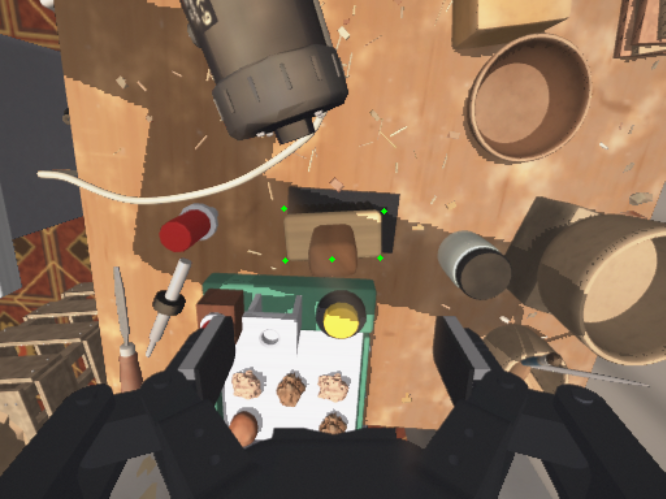

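The overlay points match the stock (285–383, 210–258), so the brush hasn't moved. Going down to grasp.

Call:
arm_command([
  [0,0,0,0.04,-0.001,-0.0005,1],
  [0,0,0,0.075,-0.001,-0.0005,1],
  [0,0,0,0.1,-0.001,-0.0005,1],
  [0,0,0,0.118,-0.001,-0.0005,1],
  [0,0,0,0.118,-0.001,-0.0005,1],
  [0,0,0,0.118,-0.001,-0.0005,0],
  [0,0,0,0.118,-0.001,-0.0005,-0.5],
  [0,0,0,0.118,-0.001,-0.0005,-1],
  [0,0,0,0.118,-0.001,-0.0005,-1],
  [0,0,0,0.118,-0.001,-0.0005,-1],
  [0,0,0,0.118,-0.001,-0.0005,-1],
  [0,0,0,0.118,-0.001,-0.0005,-1],
  [0,0,0,0.118,-0.001,-0.0005,-1],
  [0,0,0,0.118,-0.001,-0.0005,-1],
], force=100)

```text
time_s: 4.57
tcp_pos: [505.0, -35.6, 85.0]
tool_rot: [1.148, 1.568, -0.332]
wrist_force: [-2.2, 0.1, 6.7]
width: 33.5
```

```bash
python3 - <<'E'
from go import *
go(505,-36,212,0.047); go(504.2,-170.2,212,0.047); go(504.2,-170.2,106,0.047)
E
```

```text
[0.0432, 0.0011, -0.0025] [-0.127, 0.0003, 0.0005] rows>= 3.0
[0.0432, 0.0011, -0.0025] [-0.1269, -0.0126, 0.1341] rows>= 4.4
[0.0432, 0.0011, -0.0025] [-0.0209, -0.0129, 0.134] rows>= 3.3
```

Call:
arm_command([
  [0,0,0,-0.03,0,0,-1],
  [0,0,0,-0.065,0,0,-1],
  [0,0,0,-0.1,0,0,-1],
  [0.043,0.001,-0.0025,-0.127,0,0.001,-1],
  [0.043,0.001,-0.0025,-0.127,0,0.001,-1],
  [0.043,0.001,-0.0025,-0.127,-0.004,0.035,-1],
  [0.043,0.001,-0.0025,-0.127,-0.008,0.07,-1],
  [0.043,0.001,-0.0025,-0.127,-0.011,0.105,-1],
  [0.043,0.001,-0.0025,-0.127,-0.0128,0.134,-1],
  [0.043,0.001,-0.0025,-0.127,-0.0128,0.134,-1],
  [0.043,0.001,-0.0025,-0.127,-0.0128,0.134,-1],
  [0.043,0.001,-0.0025,-0.1,-0.0128,0.134,-1],
  [0.043,0.001,-0.0025,-0.07,-0.0128,0.134,-1],
  [0.043,0.001,-0.0025,-0.04,-0.0128,0.134,-1],
  [0.043,0.001,-0.0025,-0.03,-0.0128,0.134,-1],
  [0.043,0.001,-0.0025,-0.025,-0.0128,0.134,-1],
  [0.043,0.001,-0.0025,-0.021,-0.0128,0.134,-1],
  [0.043,0.001,-0.0025,-0.021,-0.0128,0.134,-1],
])

```text
time_s: 6.07
tcp_pos: [503.6, -169.5, 104.6]
tool_rot: [-2.02, 1.568, 2.74]
wrist_force: [-0.5, -0.5, -3.1]
width: 32.9
```

```bash
python3 - <<'E'
from go import *
s=robot.sense();print(s["tcp_pos"],s["wrist_force"],s["width"])
go(504.2,-170.2,103.5,0.047)
a=grab("scene","s3")[190:340,210:390]
b=grab("wrist","w3")
cv2.imwrite("pics/m3.png",np.hstack([cv2.resize(a,(460,384)),b[:,:330]])[:,:,::-1])
E
```

```text
[ 503.55597862 -169.51090408  104.56877891] [-0.54691868 -0.50311614 -3.14734993] 32.89093013096904
[0.0008, -0.0011, 0.0023] [0.0011, 0.0006, 0.0007] rows>= 0.0
```

View pics/m3.png

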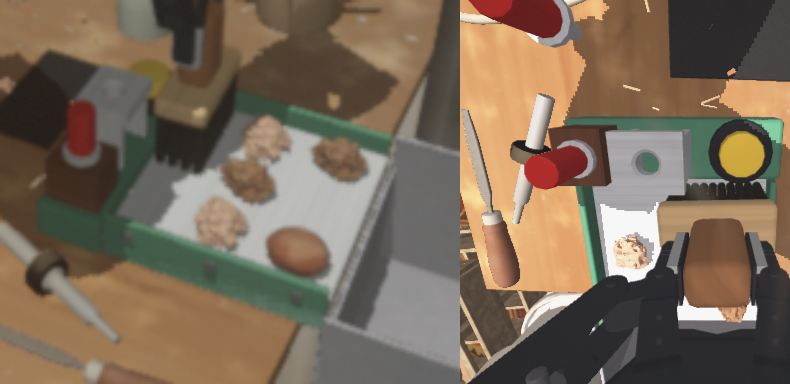

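Call:
arm_command([
  [0,-0.001,0.002,0.0015,0,0,-1],
  [0,-0.001,0.002,0.0015,0,0.009,-1],
  [0,-0.001,0.002,0.0015,0,0.018,-1],
  [0,-0.001,0.002,0.0015,0,0.027,-1],
  [0,-0.001,0.002,0.0015,0,0.036,-1],
  [0,-0.001,0.002,0.0015,0,0.045,-1],
  [0,-0.001,0.002,0.0015,0,0.054,-1],
  [0,-0.001,0.002,0.0015,0,0.063,-1],
  [0,-0.001,0.002,0.0015,0,0.072,-1],
  [0,-0.001,0.002,0.0015,0,0.081,-1],
  [0,-0.001,0.002,0.0015,0,0.09,-1],
  [0,-0.001,0.002,0.0015,0,0.099,-1],
  [0,-0.001,0.002,0.0015,0,0.108,-1],
  [0,-0.001,0.002,0.0015,0,0.117,-1],
  [0,-0.001,0.002,0.0015,0,0.126,-1],
  [0,-0.001,0.002,0.0015,0,0.135,-1],
  [0,-0.001,0.002,0.0015,0,0.144,-1],
  [0,-0.001,0.002,0.0015,0,0.152,-1],
  [0,-0.001,0.002,0.0015,0,0.152,-1],
  [0,-0.001,0.002,0.0015,0,0.152,-1],
])

```text
time_s: 7.83
tcp_pos: [510.3, -322.2, 102.5]
tool_rot: [-1.938, 1.57, 2.82]
wrist_force: [0.1, -0.4, -2.4]
width: 33.0
```

```bash
python3 - <<'E'
from go import *
go(437.8,-173.4,190,0.047)
go(437.8,-173.4,103.5,0.047)
a=grab("scene","s4")[190:384,210:410]
b=grab("side","d4")[120:220,220:330]
cv2.imwrite("pics/m4.png",np.hstack([cv2.resize(a,(400,384)),cv2.resize(b,(400,384))])[:,:,::-1])
E
```

```text
[-0.0006, -0.0002, 0.0005] [-0.0874, -0.0656, -0.152] rows>= 4.5
[-0.0006, -0.0002, 0.0005] [-0.0009, -0.0656, -0.152] rows>= 4.0
```

View pics/m4.png

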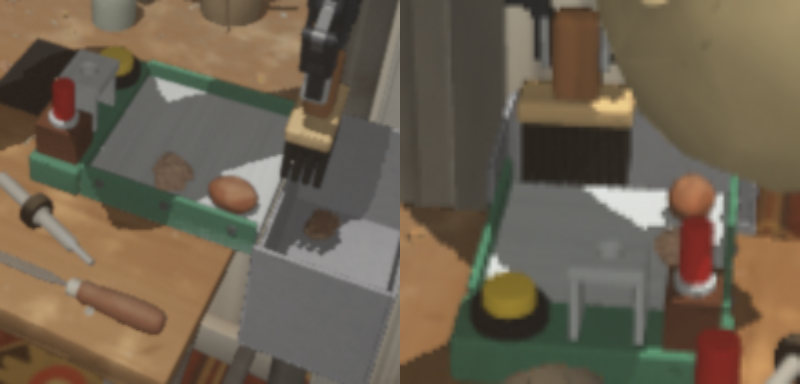

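Three scraps are in the bin; the pinkish one and the pebble remain in the near lane.

Call:
arm_command([
  [0,0,0,-0.035,0,0,-1],
  [0,0,0,-0.075,0,0,-1],
  [0,0,0,-0.087,-0.015,-0.02,-1],
  [0,0,0,-0.087,-0.035,-0.05,-1],
  [0,0,0,-0.087,-0.05,-0.08,-1],
  [0,0,0,-0.087,-0.0656,-0.11,-1],
  [0,0,0,-0.087,-0.0656,-0.135,-1],
  [0,0,0,-0.087,-0.0656,-0.148,-1],
  [0,0,0,-0.087,-0.0656,-0.148,-1],
  [0,0,0,-0.087,-0.0656,-0.148,-1],
  [0,0,0,-0.055,-0.0656,-0.148,-1],
  [0,0,0,-0.025,-0.0656,-0.148,-1],
  [0,0,0,-0.01,-0.0656,-0.148,-1],
  [0,0,0,-0.003,-0.0656,-0.148,-1],
  [0,0,0,0,-0.0656,-0.148,-1],
  [0,0,0,0,-0.0656,-0.148,-1],
])

```text
time_s: 9.27
tcp_pos: [438.3, -177.9, 102.7]
tool_rot: [-1.266, 1.57, -2.79]
wrist_force: [-1.0, -0.0, -2.7]
width: 33.2
```

```bash
python3 - <<'E'
from go import *
print(robot.sense()["wrist_force"]); go(444.9,-323.3,102.5,0.047)
E
```

```text
[-0.96093954 -0.00590931 -2.73407816]
[-0.0007, 0.0003, 0.0008] [0.0003, -0.0001, 0.1456] rows>= 3.5
```

Call:
arm_command([
  [0,0,0,0,0,0.009,-1],
  [0,0,0,0,0,0.018,-1],
  [0,0,0,0,0,0.027,-1],
  [0,0,0,0,0,0.036,-1],
  [0,0,0,0,0,0.045,-1],
  [0,0,0,0,0,0.054,-1],
  [0,0,0,0,0,0.063,-1],
  [0,0,0,0,0,0.072,-1],
  [0,0,0,0,0,0.081,-1],
  [0,0,0,0,0,0.09,-1],
  [0,0,0,0,0,0.099,-1],
  [0,0,0,0,0,0.108,-1],
  [0,0,0,0,0,0.117,-1],
  [0,0,0,0,0,0.126,-1],
  [0,0,0,0,0,0.135,-1],
  [0,0,0,0,0,0.141,-1],
  [0,0,0,0,0,0.147,-1],
  [0,0,0,0,0,0.147,-1],
  [0,0,0,-0.04,0,0.147,-1],
  [0,0,0,-0.08,0,0.147,-1],
])

```text
time_s: 10.93
tcp_pos: [442.8, -321.8, 180.9]
tool_rot: [-2.358, 1.563, 2.402]
wrist_force: [0.5, -0.4, -2.8]
width: 32.8
```

```bash
python3 - <<'E'
from go import *
go(470,-250,230,0.047)
a=grab("scene","s5")[190:384,210:410]
b=grab("side","d5")[120:220,220:330]
cv2.imwrite("pics/m5.png",np.hstack([cv2.resize(a,(400,384)),cv2.resize(b,(400,384))])[:,:,::-1])
E
```

```text
[-0.0, -0.0056, 0.0056] [-0.0488, 0.0303, -0.0707] rows>= 2.2
```

View pics/m5.png

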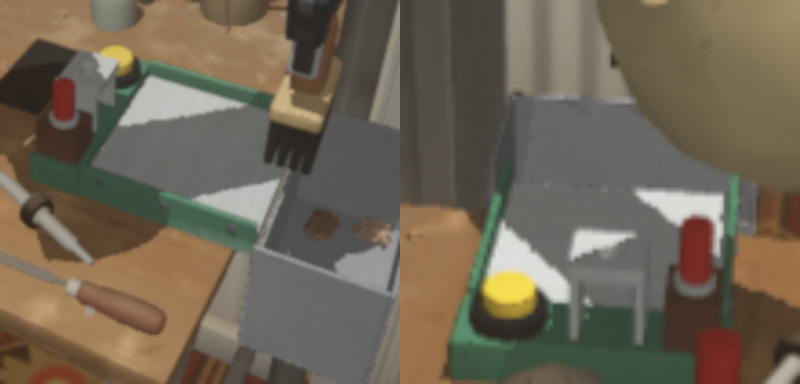

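Bed is clear. Carrying the brush back to the mat centre.

```bash
python3 - <<'E'
from go import *
go(443,-321,215,0.02);go(513.5,-35.5,215,0.02)
E
```

```text
[0.0275, 0.0076, -0.0071] [-0.0262, -0.0045, -0.0055] rows>= 0.7
[0.0275, 0.0076, -0.0071] [-0.0278, 0.0794, -0.2873] rows>= 7.2
```

Call:
arm_command([
  [0,0,0,-0.026,-0.004,-0.005,-1],
  [0.027,0.004,-0.004,-0.028,0.005,-0.04,-1],
  [0.027,0.004,-0.004,-0.028,0.015,-0.075,-1],
  [0.027,0.004,-0.004,-0.028,0.025,-0.11,-1],
  [0.027,0.004,-0.004,-0.028,0.035,-0.145,-1],
  [0.027,0.004,-0.004,-0.028,0.045,-0.18,-1],
  [0.027,0.004,-0.004,-0.028,0.055,-0.215,-1],
  [0.027,0.004,-0.004,-0.028,0.065,-0.25,-1],
  [0.027,0.004,-0.004,-0.028,0.079,-0.275,-1],
  [0.027,0.004,-0.004,-0.028,0.0794,-0.287,-1],
  [0.027,0.004,-0.004,-0.028,0.0794,-0.287,-1],
  [0.027,0.004,-0.004,-0.028,0.0794,-0.287,-1],
  [0.027,0.004,-0.004,-0.028,0.0794,-0.287,-1],
])

```text
time_s: 12.12
tcp_pos: [510.2, -34.1, 210.2]
tool_rot: [-2.13, 1.564, 2.602]
wrist_force: [-1.0, 0.3, -3.9]
width: 32.7
```

```bash
python3 - <<'E'
from go import *
print(tool()[0]);go(513.5,-35.5,88,0.02)
for n in ("scene","side"):
    grab(n,"x6"+n)
    for r in finder.recognise(n,"brush_mat")[:2]: print(n,round(r["confidence"],2),np.round(r["box"]).tolist(),ray(n,*r["box"][:2],3).round())
E
```

```text
[510.17192716 -34.11466944 210.22763332]
[-0.0006, -0.0034, 0.0054] [0.1222, 0.004, 0.0019] rows>= 2.9
scene 0.75 [225.0, 226.0, 45.0, 39.0] [512. -32.   3.]
scene 0.34 [200.0, 168.0, 11.0, 30.0] [676. 136.   3.]
side 0.72 [230.0, 237.0, 18.0, 22.0] [545. -29.   3.]
```

Call:
arm_command([
  [0,-0.003,0.005,0.03,0.003,0.002,-1],
  [0,-0.003,0.005,0.06,0.003,0.002,-1],
  [0,-0.003,0.005,0.09,0.003,0.002,-1],
  [0,-0.003,0.005,0.11,0.0035,0.002,-1],
  [0,-0.003,0.005,0.118,0.0035,0.002,-1],
  [0,-0.003,0.005,0.121,0.0035,0.002,-1],
  [0,-0.003,0.005,0.1225,0.0035,0.002,-1],
  [0,-0.003,0.005,0.1235,0.0035,0.002,-1],
  [0,-0.003,0.005,0.1245,0.0035,0.002,-1],
  [0,-0.003,0.005,0.1245,0.0035,0.002,-1],
  [0,-0.003,0.005,0.1245,0.0035,0.002,-1],
])

```text
time_s: 13.23
tcp_pos: [514.3, -35.0, 87.0]
tool_rot: [1.818, 1.569, 0.267]
wrist_force: [-0.2, 0.1, -3.0]
width: 33.2
```

Call:
arm_command([
  [0,0,0,0.001,0,0,-1],
  [0,0,0,0.0018,0,0,-1],
  [0,0,0,0.0025,0,0,-1],
  [0,0,0,0.0025,0,0,-1],
  [0,0,0,0.0025,0,0,-1],
  [0,0,0,0.0025,0,0,-1],
])

```text
time_s: 13.73
tcp_pos: [514.2, -34.9, 84.7]
tool_rot: [1.905, 1.569, 0.354]
wrist_force: [-1.7, 0.7, 6.8]
width: 32.8
```

Call:
arm_command([
  [0,0,0,-0.0005,0,0,-0.2],
  [0,0,0,-0.0005,0,0,0],
  [0,0,0,-0.0005,0,0,0.5],
  [0,0,0,-0.0005,0,0,1],
  [0,0,0,-0.0005,0,0,1],
  [0,0,0,-0.0005,0,0,1],
  [0,0,0,-0.0005,0,0,1],
  [0,0,0,-0.03,0,0,1],
  [0,0,0,-0.06,0,0,1],
  [0,0,0,-0.09,0,0,1],
  [0,0,0,-0.12,0,0,1],
  [0,0,0,-0.15,0,0,1],
  [0,0,0,-0.18,0,0,1],
  [0,0,0,-0.18,0,0,1],
  [0,0,0,-0.18,0,0,1],
])

```text
time_s: 14.98
tcp_pos: [514.8, -35.3, 265.4]
tool_rot: [1.552, 1.566, 0.001]
wrist_force: [-0.3, 0.0, -1.1]
width: 85.8
```

```bash
python3 - <<'E'
from go import *
print(tool()[0]);go(420,-160,265,0.047)
b=grab("wrist","w7").copy()
for p in ([458,-7.5,3],[568,-5,3],[568.5,-67,3],[458,-68,3]): cv2.circle(b,tuple(int(v) for v in proj("wrist",p)),2,(0,255,0),-1)
for r in finder.recognise("wrist","brush_grip")[:2]: print(r)
cv2.imwrite("pics/w7b.png",cv2.resize(b[:,:,::-1],None,fx=1.5,fy=1.5))
E
```

```text
[514.82380413 -35.3054428  265.40445564]
[-0.0269, 0.0001, -0.0045] [-0.0, -0.0973, 0.1228] rows>= 3.8
{'box': [225.6, 270.6, 123.5, 140.3], 'confidence': 0.3}
```

View pics/w7b.png

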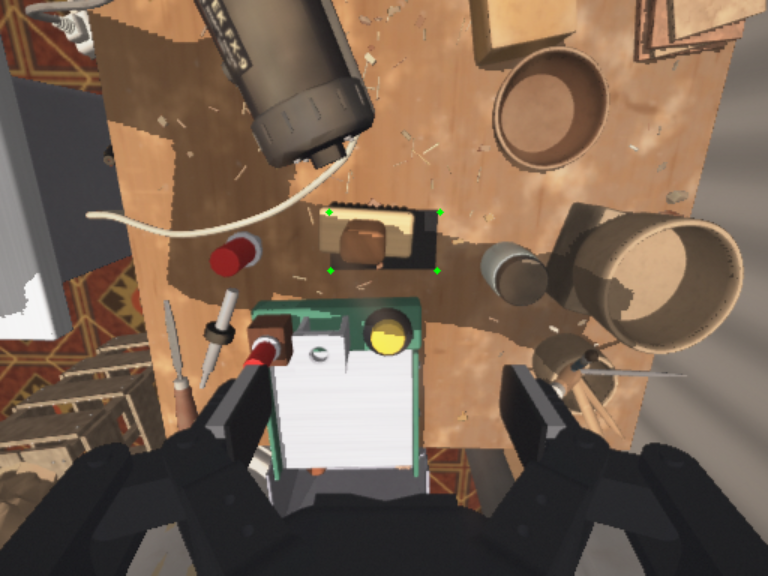

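The brush now shows at (320–413, 205–257), off the mat's middle toward −x and +y; it has been knocked. Measure and mend.

```bash
python3 - <<'E'
from go import *
for u in ((322,208),(413,214),(411,257),(320,250)): print(ray("wrist",u[0]/1.5,u[1]/1.5,61).round())
print(ray("wrist",363/1.5,228/1.5,123).round())
E
```

```text
[458.   4.  61.]
[536.   0.  61.]
[536. -37.  61.]
[455. -33.  61.]
[496.  -2. 123.]
```

```bash
python3 - <<'E'
from go import *
go(496,-17,180,-0.05);go(496,-17,88,-0.05)
E
```

```text
[0.07, -0.0011, 0.0007] [0.0828, -0.0167, -0.0182] rows>= 2.1
[0.07, -0.0011, 0.0007] [0.1748, -0.0166, -0.0181] rows>= 4.2
```

Call:
arm_command([
  [0.07,0,0,0.03,-0.0167,-0.018,1],
  [0.07,0,0,0.06,-0.0167,-0.018,1],
  [0.07,0,0,0.083,-0.0167,-0.018,1],
  [0.07,0,0,0.083,-0.0167,-0.018,1],
  [0.07,0,0,0.12,-0.0167,-0.018,1],
  [0.07,0,0,0.15,-0.0167,-0.018,1],
  [0.07,0,0,0.17,-0.0167,-0.018,1],
  [0.07,0,0,0.174,-0.0167,-0.018,1],
  [0.07,0,0,0.174,-0.0167,-0.018,1],
  [0.07,0,0,0.174,-0.0167,-0.018,0.2],
  [0.07,0,0,0.174,-0.0167,-0.018,-0.2],
  [0.07,0,0,0.174,-0.0167,-0.018,-0.6],
  [0.07,0,0,0.174,-0.0167,-0.018,-1],
  [0.07,0,0,0.174,-0.0167,-0.018,-1],
  [0.07,0,0,0.174,-0.0167,-0.018,-1],
  [0.07,0,0,0.174,-0.0167,-0.018,-1],
  [0.07,0,0,0.174,-0.0167,-0.018,-1],
  [0.07,0,0,0.174,-0.0167,-0.018,-1],
], force=60)

```text
time_s: 16.58
tcp_pos: [497.8, -17.4, 90.8]
tool_rot: [1.784, 1.568, 0.163]
wrist_force: [0.9, 0.2, 6.8]
width: 33.1
```

```bash
python3 - <<'E'
from go import *
go(513.5,-36.5,94,0.02);go(513.5,-36.5,89,0.02)
E
```

```text
[-0.07, -0.0005, -0.003] [-0.0031, 0.0166, 0.0183] rows>= 0.6
[-0.07, -0.0005, -0.003] [0.0019, 0.0166, 0.0183] rows>= 0.6
```

Call:
arm_command([
  [0,0,0,-0.01,0,0,-1],
  [0,0,0,-0.012,0,0,-1],
  [-0.035,0,0,-0.012,0.008,0.009,-1],
  [-0.07,0,0,-0.012,0.0166,0.0183,-1],
  [-0.07,0,0,-0.012,0.0166,0.0183,-1],
  [-0.07,0,0,-0.012,0.0166,0.0183,-1],
  [-0.07,0,-0.002,-0.008,0.0166,0.0183,-1],
  [-0.07,0,-0.002,-0.004,0.0166,0.0183,-1],
  [-0.07,0,-0.002,-0.002,0.0166,0.0183,-1],
  [-0.07,0,-0.002,-0.001,0.0166,0.0183,-1],
  [-0.07,0,-0.002,0,0.0166,0.0183,-1],
  [-0.07,0,-0.002,0,0.0166,0.0183,-1],
  [-0.07,0,-0.002,0,0.0166,0.0183,-1],
])

```text
time_s: 17.67
tcp_pos: [511.4, -35.8, 90.7]
tool_rot: [-2.044, 1.568, 2.688]
wrist_force: [-3.0, 1.4, 12.7]
width: 33.2
```

Call:
arm_command([
  [0,0,0,-0.001,0,0,-1],
  [0,0,0,-0.001,0,0,-0.1],
  [0,0,0,-0.001,0,0,0.2],
  [0,0,0,-0.001,0,0,0.5],
  [0,0,0,-0.001,0,0,0.8],
  [0,0,0,-0.001,0,0,1],
  [0,0,0,-0.001,0,0,1],
  [0,0,0,-0.02,0,0,1],
  [0,0,0,-0.04,0,0,1],
  [0,0,0,-0.07,0,0,1],
  [0,0,0,-0.1,0,0,1],
  [0,0,0,-0.135,0,0,1],
  [0,0,0,-0.17,0,0,1],
  [0,0,0,-0.17,0,0,1],
  [0,0,0,-0.17,0,0,1],
])

```text
time_s: 18.92
tcp_pos: [514.1, -36.9, 261.8]
tool_rot: [1.495, 1.567, -0.056]
wrist_force: [-0.5, 0.2, -0.5]
width: 85.3
```

```bash
python3 - <<'E'
from go import *
b=grab("wrist","w8").copy()
# predicted centred brush stock corners, and mat corners
for p in ([458,-7.5,3],[568,-5,3],[568.5,-67,3],[458,-68,3],[472,-17,61],[554,-16,61],[554,-56,61],[472,-57,61]): cv2.circle(b,tuple(int(v) for v in proj("wrist",p)),1,(0,255,0),-1)
# pin predicted
cv2.imwrite("pics/w8b.png",cv2.resize(b[90:290,110:350,::-1],None,fx=3,fy=3,interpolation=3))
c,s=np.cos(.0474),np.sin(.0474)
for n,q in (("socket",(-62,80)),("eye",(-10,80)),("jog",(52,80))): print(n,472.8+c*q[0]-s*q[1],-203.8+s*q[0]+c*q[1])
go(405.5,-150,240,0.047)
E
```

```text
socket 407.07905631330345 -126.82755323539433
eye 459.0206514896671 -124.36367610072341
jog 520.9510149691777 -121.42597644015419
[-0.027, -0.0006, 0.0001] [0.0199, -0.1096, 0.1113] rows>= 3.8
```

View pics/w8b.png

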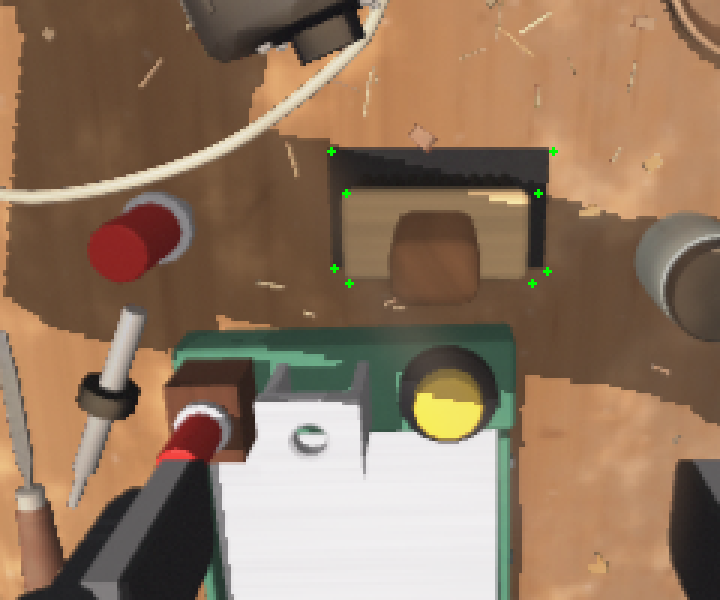

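Brush sits on the mat's middle (stock 343–528 vs predicted 347–535). Now the pin, with jaws along bed y.

```bash
python3 go.py 407 -127 200 1.618
```

```text
[-1.598, -0.0006, -0.0004] [0.0599, -0.1077, 0.0883] rows>= 12.8
```

Call:
arm_command([
  [-0.12,0,0,0,-0.01,0.01,1],
  [-0.24,0,0,0,-0.03,0.03,1],
  [-0.36,0,0,0,-0.05,0.045,1],
  [-0.48,0,0,0,-0.08,0.07,1],
  [-0.6,0,0,0,-0.1077,0.088,1],
  [-0.72,0,0,0.01,-0.1077,0.088,1],
  [-0.84,0,0,0.02,-0.1077,0.088,1],
  [-0.96,0,0,0.03,-0.1077,0.088,1],
  [-1.08,0,0,0.04,-0.1077,0.088,1],
  [-1.2,0,0,0.05,-0.1077,0.088,1],
  [-1.32,0,0,0.06,-0.1077,0.088,1],
  [-1.44,0,0,0.06,-0.1077,0.088,1],
  [-1.56,0,0,0.06,-0.1077,0.088,1],
  [-1.598,0,0,0.06,-0.1077,0.088,1],
  [-1.598,0,0,0.06,-0.1077,0.088,1],
  [-1.598,0,0,0.06,-0.1077,0.088,1],
])

```text
time_s: 20.3
tcp_pos: [405.6, -126.1, 198.4]
tool_rot: [2.595, 1.566, 2.641]
wrist_force: [0.9, -0.1, -0.2]
width: 85.3
```

```bash
python3 - <<'E'
from go import *
t,M=tool();print(t)
b=grab("wrist","w9").copy()
bed=lambda x,y,z:[472.8+np.cos(.0474)*x-np.sin(.0474)*y,-203.8+np.sin(.0474)*x+np.cos(.0474)*y,z]
for p in (bed(-62,80,107),bed(-62,80,71),bed(-10,80,85),bed(-33,60,85),bed(-33,100,85),bed(13,60,85),bed(13,100,85)): cv2.circle(b,tuple(int(v) for v in proj("wrist",p).round()),1,(0,255,0),-1)
cv2.imwrite("pics/w9b.png",cv2.resize(b[110:310,140:380,::-1],None,fx=3,fy=3,interpolation=3))
go(407,-127,79,1.618)
E
```

```text
[ 405.6037646  -126.11698953  198.42345113]
[-0.0012, -0.0033, -0.002] [0.1197, -0.0011, 0.0016] rows>= 2.9
```

View pics/w9b.png

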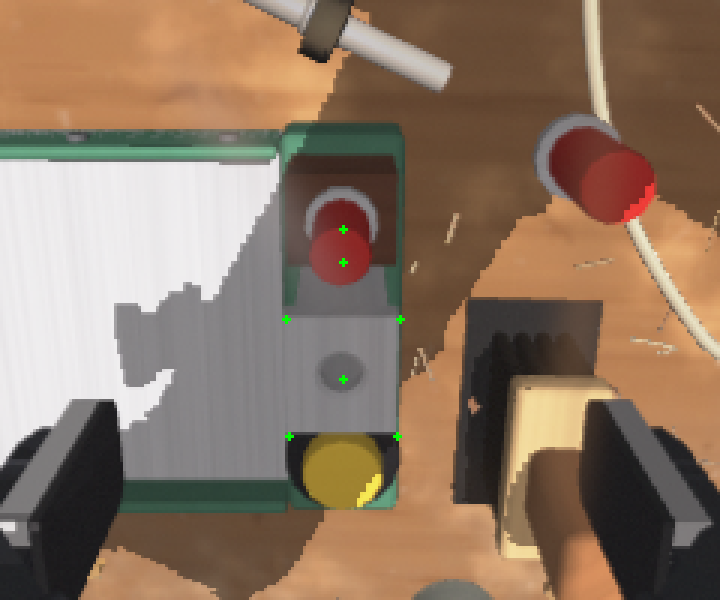

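Plate and pin sit about 2 mm nearer the robot than predicted (pin top at (341,255), hole at (341,372)). So I use pin (405,−127.3), and the eyelet at pin +(51.9, +2.5).

```bash
python3 go.py 405 -127.3 79 1.618
```

```text
[-0.0012, -0.0033, -0.002] [0.1197, -0.0013, -0.0005] rows>= 2.9
```

Call:
arm_command([
  [-0.001,-0.003,-0.002,0.035,-0.001,-0.0005,1],
  [-0.001,-0.003,-0.002,0.07,-0.0012,-0.0005,1],
  [-0.001,-0.003,-0.002,0.1,-0.0012,-0.0005,1],
  [-0.001,-0.003,-0.002,0.115,-0.0012,-0.0005,1],
  [-0.001,-0.003,-0.002,0.1195,-0.0012,-0.0005,1],
  [-0.001,-0.003,-0.002,0.1195,-0.0012,-0.0005,0.6],
  [-0.001,-0.003,-0.002,0.1195,-0.0012,-0.0005,0.2],
  [-0.001,-0.003,-0.002,0.1195,-0.0012,-0.0005,-0.2],
  [-0.001,-0.003,-0.002,0.1195,-0.0012,-0.0005,-0.6],
  [-0.001,-0.003,-0.002,0.1195,-0.0012,-0.0005,-1],
  [-0.001,-0.003,-0.002,0.1195,-0.0012,-0.0005,-1],
  [-0.001,-0.003,-0.002,0.1195,-0.0012,-0.0005,-1],
  [-0.001,-0.003,-0.002,0.1195,-0.0012,-0.0005,-1],
  [-0.001,-0.003,-0.002,0.1195,-0.0012,-0.0005,-1],
], force=60)

```text
time_s: 21.52
tcp_pos: [406.7, -128.1, 81.2]
tool_rot: [-0.553, 1.567, -0.505]
wrist_force: [-1.4, -0.6, 5.7]
width: 17.8
```

```bash
python3 - <<'E'
from go import *
t,M=tool();print(t,robot.sense()["wrist_force"],robot.sense()["moment"])
go(t[0],t[1],t[2]+70,1.618)
go(t[0]+51.9,t[1]+2.5,t[2]+70,1.618)
E
```

```text
[ 406.69784002 -128.08331558   81.18799553] [-1.39965527 -0.62266425  5.70353945] [0.08908696 0.16330421 0.00900007]
[0.001, 0.0032, 0.002] [-0.07, -0.0001, 0.0002] rows>= 1.7
[0.001, 0.0032, 0.002] [-0.0698, -0.0001, 0.0522] rows>= 2.1
```

Call:
arm_command([
  [0,0,0,-0.01,0,0,-1],
  [0,0,0,-0.025,0,0,-1],
  [0,0,0,-0.045,0,0,-1],
  [0,0,0,-0.065,0,0,-1],
  [0,0,0,-0.066,0,0,-1],
  [0.001,0.003,0.002,-0.066,0,0.015,-1],
  [0.001,0.003,0.002,-0.066,0,0.03,-1],
  [0.001,0.003,0.002,-0.066,0,0.045,-1],
  [0.001,0.003,0.002,-0.066,0,0.0522,-1],
  [0.001,0.003,0.002,-0.066,0,0.0522,-1],
  [0.001,0.003,0.002,-0.066,0,0.0522,-1],
  [0.001,0.003,0.002,-0.066,0,0.0522,-1],
])

```text
time_s: 22.52
tcp_pos: [456.8, -124.8, 145.8]
tool_rot: [2.686, 1.567, 2.733]
wrist_force: [0.7, 0.2, -1.6]
width: 18.1
```

```bash
python3 - <<'E'
from go import *
t,M=tool();print(t,robot.sense()["wrist_force"])
b=grab("wrist","w10").copy(); a=grab("scene","s10")[195:275,215:295]; d=grab("side","d10")[150:230,250:330]
cv2.imwrite("pics/m10.png",np.hstack([cv2.resize(x,(380,380),interpolation=3) for x in (b[170:310,190:330],a)])[:,:,::-1])
go(406.7+51.9,-128.1+2.5,100,1.618)
E
```

```text
[ 456.76420544 -124.82344234  145.77177584] [ 0.6798075   0.24675202 -1.5512618 ]
[-0.0004, -0.0021, -0.0012] [0.0462, -0.0007, 0.0015] rows>= 1.1
```

View pics/m10.png

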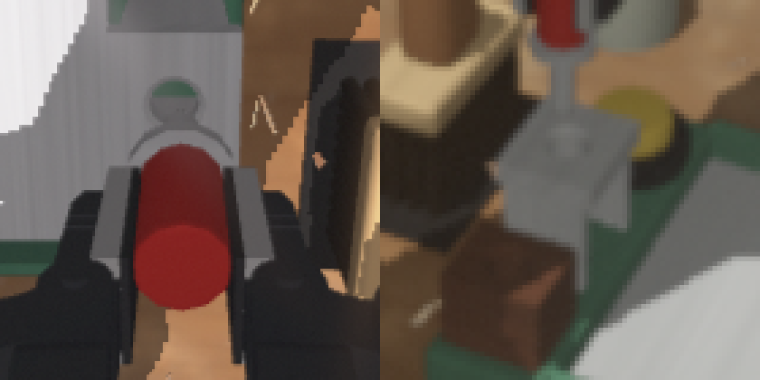

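Call:
arm_command([
  [0,-0.002,-0.001,0.005,-0.0007,0.0015,-1],
  [0,-0.002,-0.001,0.01,-0.0007,0.0015,-1],
  [0,-0.002,-0.001,0.014,-0.0007,0.0015,-1],
  [0,-0.002,-0.001,0.018,-0.0007,0.0015,-1],
  [0,-0.002,-0.001,0.021,-0.0007,0.0015,-1],
  [0,-0.002,-0.001,0.021,-0.0007,0.0015,-1],
])

```text
time_s: 23.17
tcp_pos: [458.8, -125.5, 124.4]
tool_rot: [2.5, 1.57, 2.547]
wrist_force: [0.8, 0.1, -0.1]
width: 18.0
```

Call:
arm_command([
  [0,0,0,0.005,0,0,-1],
  [0,0,0,0.01,0,0,-1],
  [0,0,0,0.015,0,0,-1],
  [0,0,0,0.02,0,0,-1],
  [0,0,0,0.0225,0,0,-1],
  [0,0,0,0.024,0,0,-1],
  [0,0,0,0.025,0,0,-1],
  [0,0,0,0.025,0,0,-1],
])

```text
time_s: 23.83
tcp_pos: [459.4, -125.7, 100.3]
tool_rot: [0.088, 1.57, 0.135]
wrist_force: [0.1, 0.4, -0.7]
width: 18.3
```

Call:
arm_command([
  [0,0,0,0.0008,0,0,-1],
  [0,0,0,0.0008,0,0,-0.3],
  [0,0,0,0.0008,0,0,0],
  [0,0,0,0.0008,0,0,0.4],
  [0,0,0,0.0008,0,0,0.8],
  [0,0,0,0.0008,0,0,1],
  [0,0,0,0.0008,0,0,1],
  [0,0,0,-0.02,0,0,1],
  [0,0,0,-0.05,0,0,1],
  [0,0,0,-0.08,0,0,1],
  [0,0,0,-0.11,0,0,1],
  [0,0,0,-0.11,0,0,1],
  [0,0,0,-0.11,0,0,1],
])

```text
time_s: 24.92
tcp_pos: [460.7, -126.3, 211.9]
tool_rot: [-0.435, 1.566, -0.388]
wrist_force: [0.3, 0.0, 0.5]
width: 85.4
```

```bash
python3 - <<'E'
from go import *
t,M=tool();print(t,robot.sense()["wrist_force"])
b=grab("wrist","w11").copy(); a=grab("scene","s11")[195:275,205:285]; d=grab("side","d11")[150:230,235:315]
cv2.imwrite("pics/m11.png",np.hstack([cv2.resize(x,(380,380),interpolation=3) for x in (b[150:290,190:330],a)])[:,:,::-1])
r=finder.recognise("wrist","jog"); print(r[:2]); 
if r: print(ray("wrist",*r[0]["box"][:2],47).round(1))
print(proj("wrist",[520,-122,47]))
go(520,-122,150,1.618)
E
```

```text
[ 460.71483663 -126.30431386  211.9372436 ] [0.33574944 0.00242286 0.50173135]
[{'box': [256.4, 219.1, 28.9, 30.4], 'confidence': 0.8}]
[ 513.9 -120.7   47. ]
[255.11595362 223.54954349]
[0.0, -0.0019, -0.0012] [0.0588, 0.0003, 0.0617] rows>= 2.0
```

View pics/m11.png

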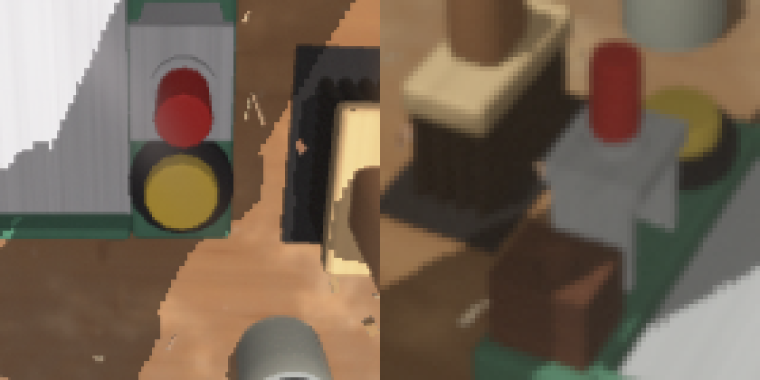

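Call:
arm_command([
  [0,-0.002,-0.001,0,0,0.03,0],
  [0,-0.002,-0.001,0,0,0.06,-1],
  [0,-0.002,-0.001,0.02,0,0.065,-1],
  [0,-0.002,-0.001,0.05,0,0.065,-1],
  [0,-0.002,-0.001,0.08,0,0.065,-1],
  [0,-0.002,-0.001,0.11,0,0.065,-1],
  [0,-0.002,-0.001,0.13,0,0.065,-1],
  [0,-0.002,-0.001,0.145,0,0.065,-1],
  [0,-0.002,-0.001,0.152,0,0.065,-1],
  [0,-0.002,-0.001,0.152,0,0.065,-1],
])

```text
time_s: 25.95
tcp_pos: [522.2, -121.9, 55.8]
tool_rot: [2.707, 1.568, 2.754]
wrist_force: [-1.2, -0.2, 0.6]
width: -0.1
```

Call:
arm_command([
  [0,0,0,0.002,0,0.002,-1],
  [0,0,0,0.004,0,0.003,-1],
  [0,0,0,0.006,0,0.003,-1],
  [0,0,0,0.008,0,0.003,-1],
  [0,0,0,0.008,0,0.003,-1],
])

```text
time_s: 26.37
tcp_pos: [528.4, -122.8, 51.0]
tool_rot: [-0.373, 1.566, -0.325]
wrist_force: [0.1, 0.5, 3.8]
width: -0.1
```

Call:
arm_command([
  [0,0,0,0.001,0,-0.002,-1],
  [0,0,0,0.002,0,-0.002,-1],
  [0,0,0,0.003,0,-0.002,-1],
  [0,0,0,0.004,0,-0.002,-1],
  [0,0,0,0.004,0,-0.002,-1],
])

```text
time_s: 26.78
tcp_pos: [527.1, -123.0, 47.9]
tool_rot: [-0.323, 1.565, -0.275]
wrist_force: [1.1, 2.0, 11.8]
width: -0.2
```

Call:
arm_command([
  [0,0,0,0.001,0,0,-1],
  [0,0,0,0.001,0,0,-1],
  [0,0,0,0.001,0,0,-1],
  [0,0,0,0.001,0,0,-1],
  [0,0,0,0.001,0,0,-1],
  [0,0,0,0.001,0,0,-1],
  [0,0,0,0.001,0,0,-1],
  [0,0,0,0.001,0,0,-1],
  [0,0,0,0.001,0,0,-1],
  [0,0,0,0.001,0,0,-1],
  [0,0,0,0.001,0,0,-1],
  [0,0,0,0.001,0,0,-1],
  [0,0,0,0.001,0,0,-1],
  [0,0,0,0.001,0,0,-1],
  [0,0,0,0.001,0,0,-1],
  [0,0,0,0.001,0,0,-1],
  [0,0,0,0.001,0,0,-1],
  [0,0,0,0.001,0,0,-1],
  [0,0,0,0.001,0,0,-1],
  [0,0,0,0.001,0,0,-1],
])

```text
time_s: 28.45
tcp_pos: [527.2, -123.1, 47.8]
tool_rot: [-0.342, 1.564, -0.294]
wrist_force: [-1.8, 1.7, 19.8]
width: -0.1
```

```bash
python3 - <<'E'
from h import *
a=grab("scene","s12")[190:280,205:310]; d=grab("side","d12")[150:240,225:330]
cv2.imwrite("pics/m12.png",np.hstack([cv2.resize(x,(390,335),interpolation=3) for x in (d,a)])[:,:,::-1])
E
```

```text
(no output)
```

View pics/m12.png

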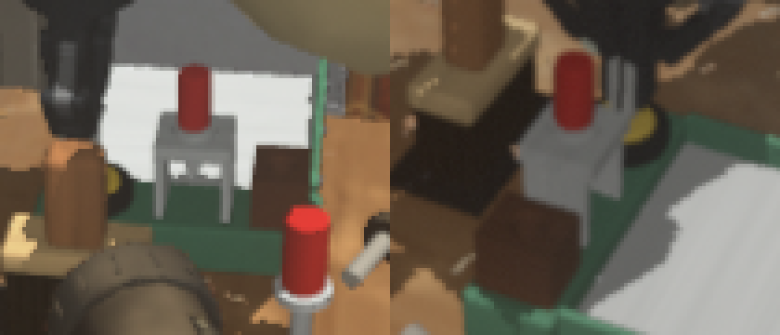

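Force rose from 11.8 to 19.8 N with no further travel, so the button is on its stop. Keep holding, then release.

Call:
arm_command([
  [0,0,0,0,0,0,-1],
  [0,0,0,0,0,0,-1],
  [0,0,0,0,0,0,-1],
  [0,0,0,0,0,0,-1],
  [0,0,0,0,0,0,-1],
  [0,0,0,0,0,0,-1],
  [0,0,0,0,0,0,-1],
  [0,0,0,0,0,0,-1],
  [0,0,0,0,0,0,-1],
  [0,0,0,0,0,0,-1],
  [0,0,0,0,0,0,-1],
  [0,0,0,0,0,0,-1],
  [0,0,0,0,0,0,-1],
  [0,0,0,0,0,0,-1],
  [0,0,0,0,0,0,-1],
  [0,0,0,0,0,0,-1],
  [0,0,0,0,0,0,-1],
  [0,0,0,0,0,0,-1],
  [0,0,0,0,0,0,-1],
  [0,0,0,0,0,0,-1],
])

```text
time_s: 30.22
tcp_pos: [527.3, -123.1, 47.8]
tool_rot: [-0.344, 1.564, -0.296]
wrist_force: [-0.6, 2.0, 20.6]
width: 0.1
```

Call:
arm_command([
  [0,0,0,0,0,0,-1],
  [0,0,0,0,0,0,-1],
  [0,0,0,0,0,0,-1],
  [0,0,0,0,0,0,-1],
  [0,0,0,0,0,0,-1],
  [0,0,0,0,0,0,-1],
  [0,0,0,0,0,0,-1],
  [0,0,0,0,0,0,-1],
  [0,0,0,-0.005,0,0,-1],
  [0,0,0,-0.02,0,0,-1],
  [0,0,0,-0.05,0,0,-1],
  [0,0,0,-0.08,0,0,-1],
  [0,0,0,-0.115,0,0,-1],
  [0,0,0,-0.15,0,0,-1],
  [0,0,0,-0.15,0,0,0],
  [0,0,0,-0.15,0,0,1],
  [0,0,0,-0.15,0,0,1],
  [0,0,0,-0.15,0,0,1],
])

```text
time_s: 31.72
tcp_pos: [523.5, -122.0, 193.4]
tool_rot: [2.847, 1.57, 2.894]
wrist_force: [-0.3, 0.6, -0.1]
width: 48.5
```

```bash
python3 - <<'E'
from go import *
t,M=tool();print(t,robot.sense()["width"])
go(459.2,-125.7,150,1.618); go(459.2,-125.7,100,1.618)
E
```

```text
[ 523.49162427 -122.00150652  193.41142249] 48.52980807033253
[-0.0001, -0.0012, -0.0004] [0.0435, -0.0007, -0.0643] rows>= 1.9
[-0.0001, -0.0012, -0.0004] [0.0935, -0.0007, -0.0643] rows>= 2.7
```

Call:
arm_command([
  [0,0,0,0,0,-0.025,1],
  [0,0,0,0,0,-0.05,1],
  [0,0,0,0,0,-0.0643,1],
  [0,0,0,0,-0.0007,-0.0643,1],
  [0,0,0,0.02,-0.0007,-0.0643,1],
  [0,0,0,0.05,-0.0007,-0.0643,1],
  [0,0,0,0.08,-0.0007,-0.0643,1],
  [0,0,0,0.0935,-0.0007,-0.0643,1],
  [0,0,0,0.0935,-0.0007,-0.0643,1],
  [0,0,0,0.0935,-0.0007,-0.0643,0.5],
  [0,0,0,0.0935,-0.0007,-0.0643,0],
  [0,0,0,0.0935,-0.0007,-0.0643,-0.5],
  [0,0,0,0.0935,-0.0007,-0.0643,-1],
  [0,0,0,0.0935,-0.0007,-0.0643,-1],
  [0,0,0,0.0935,-0.0007,-0.0643,-1],
  [0,0,0,0.0935,-0.0007,-0.0643,-1],
  [0,0,0,0.0935,-0.0007,-0.0643,-1],
])

```text
time_s: 33.13
tcp_pos: [461.8, -126.5, 102.6]
tool_rot: [-0.396, 1.566, -0.349]
wrist_force: [-1.0, 0.2, 5.6]
width: 17.7
```

```bash
python3 - <<'E'
from go import *
t,M=tool();print(t,robot.sense()["wrist_force"])
go(t[0]-51.9,t[1]-2.5,t[2]+45,1.618)
E
```

```text
[ 461.77581868 -126.53247236  102.58149422] [-0.99053825  0.22107881  5.63399015]
[0.0001, 0.0041, 0.0017] [-0.0452, -0.0001, -0.0518] rows>= 1.6
```

Call:
arm_command([
  [0,0,0,-0.01,0,0,-1],
  [0,0,0,-0.025,0,0,-1],
  [0,0,0,-0.04,0,0,-1],
  [0,0,0,-0.047,0,0,-1],
  [0,0,0,-0.047,0,0,-1],
  [0,0.004,0.0017,-0.047,0,-0.015,-1],
  [0,0.004,0.0017,-0.047,0,-0.03,-1],
  [0,0.004,0.0017,-0.047,0,-0.045,-1],
  [0,0.004,0.0017,-0.047,0,-0.0518,-1],
  [0,0.004,0.0017,-0.047,0,-0.0518,-1],
  [0,0.004,0.0017,-0.03,0,-0.0518,-1],
  [0,0.004,0.0017,-0.025,0,-0.0518,-1],
  [0,0.004,0.0017,-0.025,0,-0.0518,-1],
  [0,0.004,0.0017,-0.025,0,-0.0518,-1],
])

```text
time_s: 34.3
tcp_pos: [409.4, -128.6, 126.2]
tool_rot: [2.635, 1.568, 2.683]
wrist_force: [-0.7, 0.2, -0.9]
width: 18.4
```

```bash
python3 - <<'E'
from go import *
t,M=tool();print(t,robot.sense()["wrist_force"])
b=grab("wrist","w13"); a=grab("scene","s13")[205:285,205:285]; d=grab("side","d13")[155:235,265:345]
cv2.imwrite("pics/m13.png",np.hstack([cv2.resize(x,(390,390),interpolation=3) for x in (d,a)])[:,:,::-1])
go(461.8-51.9,-126.5-2.5,125,1.618)
E
```

```text
[ 409.37896163 -128.58215248  126.23416326] [-0.66112496  0.2027338  -0.90162972]
[0.0002, -0.0009, -0.0003] [0.0019, -0.0001, 0.0] rows>= 0.0
```

View pics/m13.png

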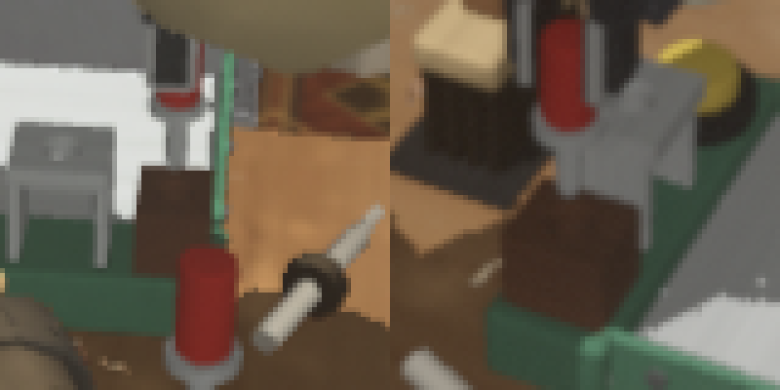

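Call:
arm_command([
  [0,0,0,0.005,0,0,-1],
  [0,0,0,0.01,0,0,-1],
  [0,0,0,0.014,0,0,-1],
  [0,0,0,0.018,0,0,-1],
  [0,0,0,0.02,0,0,-1],
  [0,0,0,0.02,0,0,-1],
])

```text
time_s: 34.95
tcp_pos: [408.8, -128.5, 105.9]
tool_rot: [2.68, 1.568, 2.728]
wrist_force: [-0.6, 0.2, -0.7]
width: 18.2
```

Call:
arm_command([
  [0,0,0,0.005,0,0,-1],
  [0,0,0,0.01,0,0,-1],
  [0,0,0,0.014,0,0,-1],
  [0,0,0,0.018,0,0,-1],
  [0,0,0,0.0205,0,0,-1],
  [0,0,0,0.0215,0,0,-1],
  [0,0,0,0.0215,0,0,-1],
])

```text
time_s: 35.53
tcp_pos: [409.0, -128.6, 84.7]
tool_rot: [2.684, 1.568, 2.732]
wrist_force: [-0.2, 0.3, -0.7]
width: 17.8
```

Call:
arm_command([
  [0,0,0,0.001,0,0,-1],
  [0,0,0,0.001,0,0,-0.3],
  [0,0,0,0.001,0,0,0],
  [0,0,0,0.001,0,0,0.4],
  [0,0,0,0.001,0,0,0.8],
  [0,0,0,0.001,0,0,1],
  [0,0,0,0.001,0,0,1],
  [0,0,0,-0.02,0,0,1],
  [0,0,0,-0.05,0,0,1],
  [0,0,0,-0.08,0,0,1],
  [0,0,0,-0.11,0,0,1],
  [0,0,0,-0.15,0,0,1],
  [0,0,0,-0.15,0,0,1],
  [0,0,0,-0.15,0,0,1],
])

```text
time_s: 36.7
tcp_pos: [411.1, -129.6, 237.2]
tool_rot: [-0.572, 1.567, -0.525]
wrist_force: [-0.1, -0.1, -1.1]
width: 85.6
```

```bash
python3 - <<'E'
from go import *
t,M=tool();print(t,robot.sense()["wrist_force"])
b=grab("wrist","w14").copy(); a=grab("scene","s14")
for p in ([458,-7.5,3],[568,-5,3],[568.5,-67,3],[458,-68,3],[472,-17,61],[554,-16,61],[554,-56,61],[472,-57,61],[405,-127.3,107],[405,-127.3,71]): cv2.circle(b,tuple(int(v) for v in proj("wrist",p)),1,(0,255,0),-1)
cv2.imwrite("pics/m14.png",np.hstack([cv2.resize(x,(400,400),interpolation=3) for x in (b[120:330,170:380],a[185:365,205:385])])[:,:,::-1])
E
```

```text
[ 411.05296242 -129.59978101  237.15638029] [-0.10994167 -0.07518756 -1.13870978]
```

View pics/m14.png

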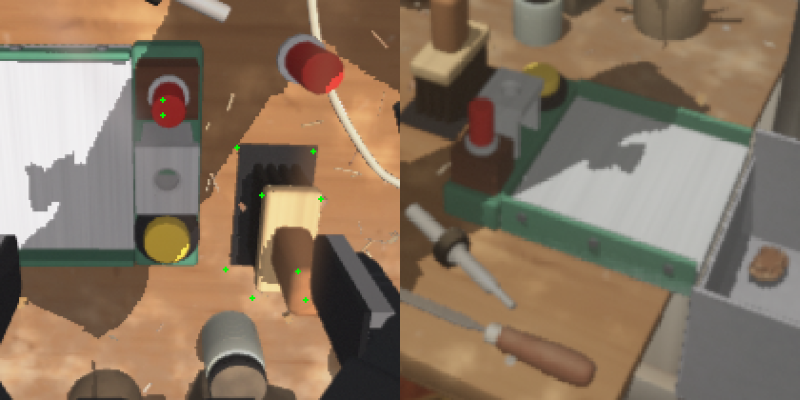

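Pin is seated (165,105), brush is on its mat, button is out. Last check: look into the bin.

Call:
arm_command([
  [0,0,0,-0.03,0,0,1],
  [0,0,0,-0.06,-0.02,0,1],
  [0,0,0,-0.06,-0.055,0.01,1],
  [0,0,0,-0.06,-0.09,0.02,1],
  [0,0,0,-0.06,-0.125,0.02,1],
  [0,0,0,-0.06,-0.16,0.02,1],
  [0,0,0,-0.06,-0.19,0.02,1],
  [0,0,0,-0.06,-0.21,0.02,1],
  [0,0,0,-0.06,-0.22,0.02,1],
  [0,0,0,-0.06,-0.22,0.02,1],
  [0,0,0,-0.06,-0.22,0.02,1],
])

```text
time_s: 37.72
tcp_pos: [439.4, -346.7, 293.4]
tool_rot: [2.335, 1.566, 2.382]
wrist_force: [-0.5, -0.0, 0.2]
width: 85.5
```

```bash
python3 - <<'E'
from go import *
b=grab("wrist","w15")
for r in finder.recognise("wrist","scrap_a")[:6]: print(round(r["confidence"],2),np.round(r["box"]).tolist(),ray("wrist",*r["box"][:2],-85).round())
cv2.imwrite("pics/w15b.png",cv2.resize(b[:,:,::-1],None,fx=1.5,fy=1.5,interpolation=3))
E
```

```text
0.68 [230.0, 200.0, 21.0, 18.0] [ 552. -392.  -85.]
0.62 [231.0, 137.0, 18.0, 16.0] [ 423. -394.  -85.]
0.61 [256.0, 194.0, 14.0, 20.0] [ 537. -340.  -85.]
0.57 [252.0, 154.0, 13.0, 18.0] [ 453. -351.  -85.]
0.51 [250.0, 134.0, 17.0, 17.0] [ 416. -357.  -85.]
```

View pics/w15b.png

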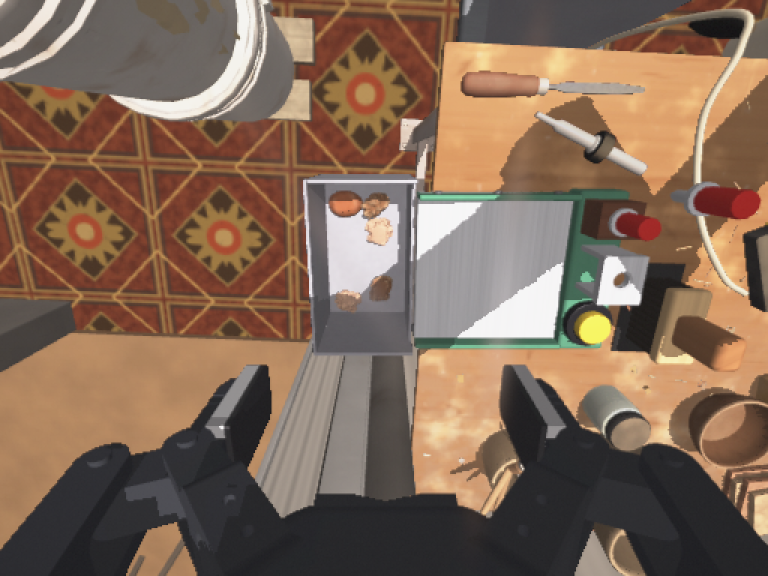

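All five scraps are in the bin and nothing is left on the bed.

```bash
python3 -c "
from rig import robot
print(robot.job_done())"
```

```text
the job is handed in; nothing more can be done
None
```

The job is done and handed in, with the robot's clock at about 38 s of the 184 s allowed. No verdict came back.

- **Scraps:** I swept all five off the bed in two brush passes. The last picture shows all five on the bin floor and the bed empty.
- **Brush:** After I first set it down it had shifted about 26 mm from the mat's middle, probably the announced knock. I gripped it again and stood it within a few millimetres of the middle; later pictures show it still there.
- **Drive pin in the eyelet:** It went through without resistance, with the collar on the plate.
- **Jog button:** I held it on its hard stop for more than 3.5 s at about 20 N, with no further travel as the force rose. In later pictures it is back out.
- **Pin in the socket:** It is back in its wooden socket with its collar down and stands upright in the pictures.
- **Jar and bowl:** I kept clear of both; the pictures show no movement, though I did not re-measure their positions.

My bed estimate was about 2 mm off along x. I corrected it from a closer look before gripping the pin. No final check failed.

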